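# Snap a riser hook onto a ski pole and set it against the stop

## Task

Take the red hook clip from the parts tray, hold it over the bare stretch of the clamped ski pole between the work stop and the black grip, with its nose pointing towards the grip, and push it down until both arms have snapped under the pole and it is fully home. Then slide it along the pole towards the vise until it presses up against the work stop, and let go of it there, standing upright. The pole is thin tube: feel your way, keep every push and pull on the pole and on the stop under 25 N, and leave the black hook, the dish on the vise and the other things alone.

Things in the scene. Friction and masses are not known exactly. Their poses are not given: they have to be found in the camera images.
- clip: Red hook clip, about 50 g, loose, standing on its arms in the tray. Origin: centre of its 18 mm bore, 19 mm above the bench at the start; y along the bore towards its nose, z up. 30 mm long, 15 mm each side of the origin along y. Crown 24 mm wide, 9 to 14 mm above the origin. Arms 27 mm wide over all, 29 mm at the flared feet, which end 15 mm below the origin.
- clip_fin (a point): Middle of the red clip's grip fin, 27 mm above the clip's origin. The fin is 10 mm thick along x, 30 mm long along y, and reaches from 14 to 40 mm above the origin.
- clip_mouth (a point): Middle of the clip's mouth, 7 mm below its origin, between two nibs 12 mm apart on sprung arms. The nibs land on the pole with the origin 14 mm above the pole's axis; the push rises to 6 to 13 N, then falls below zero as they pass the widest point (origin 7 mm above the axis) and pull the clip home: crown on the pole, origin on its axis. Then it slides along with 2 to 6 N.
- clip_nose (a point): The tip of the red clip's nose, a 10 mm wide beak that sticks out 10 mm beyond the fin's end near its top: at 25 mm along y and 36.5 mm up from the clip's origin.
- clip_foot_l (a point): Lower tip of the arm on the clip's +x side. The two tips are 25.6 mm apart with the arms closed (free, or snapped on and home) and up to 34 mm while the arms are spread over the pole.
- clip_foot_r (a point): Lower tip of the arm on the clip's -x side.
- vise: Teal bench vise, bolted down, jaws 125 mm wide and 180 mm high. Origin on the bench under the jaws' middle; x along the screw away from the handle, y along the jaws and the pole, towards the pole's black grip. It holds the pole, a level 18 mm tube at x = 0, bare from the jaws' side (y = 62 mm) to the grip (33 to 40 mm thick, y = 245 to 370 mm).
- pole_ref (a point): Fixed mark in the middle of the jaws, 163 mm above the bench, axes like the vise's. The pole was clamped by hand: its axis runs along y straight above or below this mark, anywhere from 5 mm below to 5 mm above it. That height is not measured: find it by feel or by sight. Between stop and grip the pole springs down about 1 mm under 10 to 15 N.
- stop: Aluminium work stop, fixed: a yoke 9 mm thick that straddles the pole, with a 21 mm slot open at the top and cheeks 5 mm higher than its origin. Origin mid-slot, at pole_ref's height, on the face that looks to the grip, 105 to 165 mm from pole_ref; axes like the vise's. The clip touches this face when its origin is 15 mm from it along y. It does not give.
- spare: A black hook clip of the same shape and size, loose in the same tray, some 90 mm from the red one; not wanted, leave it there.
- tray: Low grey tray, 220 x 130 mm, floor 4 mm thick, walls 18 mm high, fixed. Origin under its centre.
- dish: Steel dish, 90 mm across and 24 mm high, loose on the anvil of the vise behind the jaws. Origin under its centre.
- hammer: Hammer lying on the bench to the left, loose.
- screwdriver: Screwdriver with a red handle lying on the bench, loose.
- oil: White oil bottle, 52 mm across and 150 mm high, standing on the bench, loose.

How it is judged:
On the way, in this order (a step that is already met when the one before it is completed fails the run):
1. the red clip is snapped onto the pole between stop and grip: within 4 mm sideways, origin at most 6.5 mm above and 7 mm below pole_ref's height, feet within 28.5 mm, upright within 0.35 rad (z of clip in the frame of pole_ref between -0.007 and 0.0065 m and x of clip in the frame of pole_ref between -0.004 and 0.004 m and y of clip in the frame of stop above 0.012 m and y of clip in the frame of pole_ref below 0.245 m and angle between clip's own z axis and vertical below 0.35 rad and distance between clip_foot_l and clip_foot_r below 0.0285 m), for 0.2 s.
2. the snapped clip is pressed against the stop's face with more than 2 N (contact force between clip and stop above 2 N and z of clip in the frame of pole_ref below 0.0065 m), for 0.1 s.
At the end, for the whole second after the job is handed in: The red clip sits snapped on the pole (within 4 mm sideways of its line, at most 6.5 mm above and 7 mm below pole_ref's height, feet less than 28.5 mm apart), its end face within 2.5 mm of the stop's face, nose towards the grip, upright within 0.3 rad, at rest and released (z of clip in the frame of pole_ref between -0.007 and 0.0065 m and x of clip in the frame of pole_ref between -0.004 and 0.004 m and y of clip in the frame of stop between 0.012 and 0.0175 m and y of clip_nose in the frame of stop above 0.03 m and angle between clip's own z axis and vertical below 0.3 rad and linear speed of clip below 0.02 m/s and distance between clip_foot_l and clip_foot_r below 0.0285 m); the robot touches nothing.
It fails at once if the clip bears on the pole or vise with more than 36 N, its arms' own pinch included (about 11 N when home, so a push of 25 N) (contact force between clip and vise above 36 N).
It fails at once if the clip bears on the stop with more than 25 N (contact force between clip and stop above 25 N).
It fails at once if the robot itself pushes on the pole or vise with more than 25 N (contact force between the arm and vise above 25 N).
It fails at once if the black hook is moved more than 25 mm (distance of spare from where it was at the start of the episode above 0.025 m).
It fails at once if the dish, hammer, screwdriver or oil bottle is moved more than 25 mm (distance of any of dish, hammer, screwdriver, oil from where it was at the start of the episode above 0.025 m).
It also fails if it takes over 61 s, if anything falls off the work surface, if the arm or the gripper's body presses on something with over 40 N, if the wrist force passes 120 N, or if a joint passes its speed limit or range.

## Robot

A 6-joint arm with a two-finger parallel gripper is mounted at the origin on the work surface. World frame = base frame: x ahead of the robot, y to its left, z up, the work surface at z = 0. Lengths are in m, angles in rad, forces in N, time in s.
With the tool pointing down it reaches from about 0.35 to 0.8 m from the base axis. Payload 7.3 kg.
Tool frame: the origin (TCP) lies between the finger pads; the fingertips stand 25 mm ahead of it and the grasp point (between the pads) lies 6 mm ahead of it (r.tip_extent is the distance from the TCP to the fingertips, in m); z points along the fingers, y is the direction in which the jaws open and shut (so a half turn about z gives the same grasp; the last joint's range is limited). The gripper opens to 85 mm and grips with 20 to 120 N. Pads are 22 mm wide; open, the fingers measure 114 mm over their backs; the gripper's body (76 mm by 85 mm) begins 54 mm behind the grasp point. The pads swing forward as they close: fully open they stand 13 mm farther back than shut.
Start: joints at [-1.318, 0.342, 1.524, -0, 1.275, -0.146], TCP at [0.204, -0.484, 0.256] pointing down, gripper open.
Joint ranges: [-2.53, 2.53], [-0.77, 2.02], [0.04, 2.7], [-1, 4.14], [0.28, 2.66], [-3.11, 3.11]. Speed limits (rad/s): [2.57, 2.57, 3.14, 3.14, 3.14, 3.14].

## Interface

Orientations are given as a unit quaternion [x, y, z, w].
In Python, from workcell import r, command_gripper, optics gives the robot as it stands. The module is installed in compiled form; this text tells all that it offers. Calls block until the motion is done:
- r.reach(position, orientation): joint-space move of the TCP to a pose.
- r.move_straight(position, orientation=None, speed=0.15, max_force=None): straight line of the TCP; orientation=None keeps the orientation; speed is the mean speed in m/s. With max_force (N) it stops when the force on the tool has changed by that much, and returns True; else False.
- r.movej(angles): joint-space move.
- command_gripper(opening, force=None): finger opening in m; force is the grip in N (None keeps the last); returns when the fingers have stopped.
- r.hold(seconds).
- r.solve_ik(position, orientation): joint angles nearest the present ones, or None.
- r.read_state(): the state.
- optics.get_image(name): name is "scene" or "top" or "wrist"; returns (picture, depth): 384x512x3 uint8, red, green, blue; 384x512 float32, m along the optical axis (not along the pixel's ray), 0 where there is no reading.
- optics.camera_model(name): a dict with "K" (3x3 intrinsics, pixels), "R" (3x3) and "t" (3): a world point X has camera coordinates R X + t; the wrist camera has in their place "tool_from_camera" (4x4, takes a point from camera to tool coordinates, whose origin is the TCP and whose axes are the flange's). Camera axes: x right, y down, z forward; pixel columns grow to the right and rows downward; lengths in m; the calibration is good to about 2 mm. A picture is of the moment at which its call begins: read the wrist's pose just before it. camera_model takes no time and is no camera call.
A pose or a line that the arm cannot do raises r.PlanningError and nothing moves.
- r.finish_job(): hands the job in, once; it reports no verdict.
The state is a dict: "time_s": time; "joint_positions": joint angles; "dq": joint speeds; "tau": joint torques, N m; "eef_pos": TCP position; "eef_rot": TCP orientation; "contact_force": force on the tool from outside, world axes, zero at the start; "torque": the same for the moment, N m; "grip_width": finger opening in m.
Only numpy, scipy, OpenCV 4.12 (cv2) and the standard library are available. Lean on these libraries where they do the work, as an engineer would, in place of code of your own. Each camera call takes 0.05 s, during which the arm holds its last target.

## Working session

There is one attempt and no reset: what is moved stays moved. The work goes in short steps, each a Python script; the robot and the scene stay as the last script left them, time stands still between calls to the robot, and variables do not carry over. Pictures are saved under pics/ and viewed, and the job is handed in when it is done.

```bash
ls; mkdir -p pics; cat > h.py <<'E'
import numpy as np, cv2
from workcell import r, command_gripper, optics
def snap(name,fn):
    im,d=optics.get_image(name); cv2.imwrite('pics/%s.png'%fn,im[:,:,::-1]); np.save('pics/%s.npy'%fn,d); return im,d
def cloud(name,d,T=None):
    m=optics.camera_model(name);K=m['K'];h,w=d.shape
    v,u=np.mgrid[:h,:w]; P=np.stack([(u-K[0,2])/K[0,0]*d,(v-K[1,2])/K[1,1]*d,d],-1)
    if name!='wrist': return (P-np.array(m['t']))@np.array(m['R'])
    A=np.array(m['tool_from_camera']); return (P@A[:3,:3].T+A[:3,3])@T[:3,:3].T+T[:3,3]
E
python3 - <<'E'
from h import *
for n in('scene','top'):
    im,d=snap(n,n+'0'); 
    m=optics.camera_model(n); print(n,np.round(-np.array(m['R']).T@np.array(m['t']),3),m['K'][0][0])
    np.save('pics/%s0_c.npy'%n,cloud(n,d))
s=r.read_state(); print(s['time_s'],s['eef_rot'],s['contact_force'],s['grip_width'],r.tip_extent)
print(optics.camera_model('wrist'))
E
```

```text
pics
scene [1.399 0.287 0.832] 414.4905105220452
top [0.499 0.121 1.18 ] 346.9702735327753
0.1 [ 9.80186672e-01  1.98074849e-01 -3.26998192e-05 -6.64406163e-04] [0.34001398 0.02603552 0.23361333] 0.08543170161359927 0.025
{'K': array([[310.25355572,   0.        , 255.4124254 ],
       [  0.        , 310.25355572, 191.45015184],
       [  0.        ,   0.        ,   1.        ]]), 'tool_from_camera': array([[-8.00606086e-05, -9.45259474e-01, -3.26319659e-01,
         8.23621127e-02],
       [ 9.99999964e-01,  7.29311993e-06, -2.66470297e-04,
         5.07221949e-04],
       [ 2.54263461e-04, -3.26319669e-01,  9.45259440e-01,
        -1.17187154e-01],
       [ 0.00000000e+00,  0.00000000e+00,  0.00000000e+00,
         1.00000000e+00]])}
```

View pics/scene0.png

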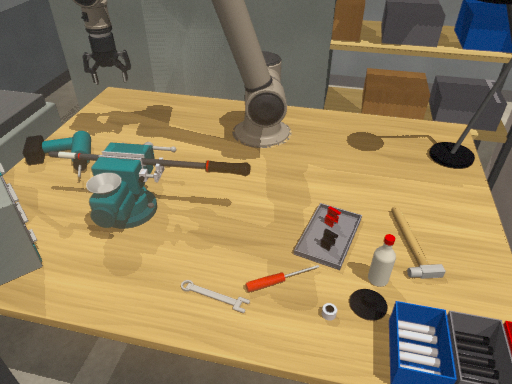

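View pics/top0.png

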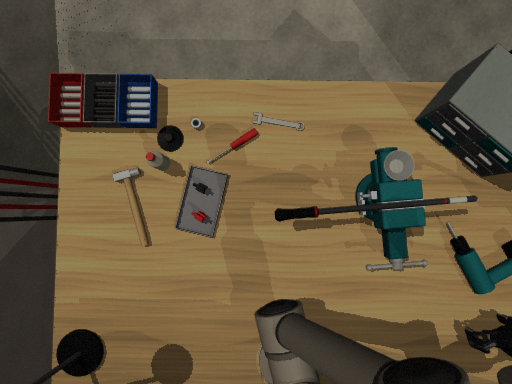

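The scene view shows the tray with the red clip at about (332,215) and the black one at (328,240). In the top view the red clip is at about (201,216), the grip at (275–318,213), and the vise jaws at about (400,207). Next I'll zoom in and measure.

```bash
python3 - <<'E'
from h import *
im=cv2.imread('pics/top0.png'); C=np.load('pics/top0_c.npy')
a=cv2.resize(im[160:245,170:235],None,fx=6,fy=6,interpolation=cv2.INTER_CUBIC)
b=cv2.resize(im[140:270,260:480],None,fx=3.6,fy=3.6,interpolation=cv2.INTER_CUBIC)
cv2.imwrite('pics/a.png',a);cv2.imwrite('pics/b.png',b)
hsv=cv2.cvtColor(im,cv2.COLOR_BGR2HSV)
sub=np.zeros(im.shape[:2],bool);sub[160:245,170:235]=1
red=sub&((hsv[...,0]<8)|(hsv[...,0]>172))&(hsv[...,1]>150)&(hsv[...,2]>60)
P=C[red];print(len(P));print(np.round(P[np.argsort(P[:,2])][::3],4))
# pole line
for u in range(262,480,6):
    col=C[190:225,u]; k=np.argmax(np.where((col[:,2]<0.4),col[:,2],0)); 
    m=np.abs(col[:,2]-0.165)<.03
    print(u,np.round(col[k],3), np.round(col[m].mean(0),3) if m.any() else None, m.sum())
E
```

```text
79
[[0.4806 0.2972 0.0166]
 [0.4639 0.3184 0.0277]
 [0.4775 0.2918 0.0295]
 [0.4807 0.3048 0.0314]
 [0.4806 0.3081 0.0319]
 [0.4905 0.3148 0.0322]
 [0.4742 0.2979 0.0327]
 [0.4839 0.3112 0.0334]
 [0.484  0.3078 0.0338]
 [0.4872 0.3112 0.034 ]
 [0.4609 0.3072 0.0347]
 [0.4775 0.3009 0.0351]
 [0.471  0.2941 0.0358]
 [0.471  0.297  0.0385]
 [0.4808 0.3122 0.0468]
 [0.4712 0.3105 0.0558]
 [0.4682 0.2972 0.0574]
 [0.4681 0.3068 0.058 ]
 [0.4744 0.3198 0.0583]
 [0.4713 0.3132 0.0586]
 [0.4682 0.3002 0.0589]
 [0.4746 0.3067 0.0593]
 [0.4808 0.3294 0.0595]
 [0.4778 0.3099 0.06  ]
 [0.484  0.3261 0.0601]
 [0.4746 0.3128 0.0612]
 [0.4778 0.3123 0.0647]]
262 [0.506 0.103 0.005] None 0
268 [0.456 0.082 0.004] None 0
274 [0.493 0.062 0.004] None 0
280 [0.486 0.054 0.184] [0.486 0.054 0.178] 13
286 [0.48  0.036 0.181] [0.486 0.036 0.177] 11
292 [0.486 0.019 0.181] [0.488 0.019 0.175] 10
298 [0.481 0.001 0.177] [0.491 0.001 0.175] 10
304 [ 0.489 -0.015  0.181] [ 0.491 -0.016  0.176] 10
310 [ 0.49  -0.032  0.184] [ 0.494 -0.033  0.177] 10
316 [ 0.496 -0.049  0.184] [ 0.494 -0.051  0.176] 12
322 [ 0.
[... 689 characters left out ...]
.29   0.185] [ 0.511 -0.293  0.178] 34
406 [ 0.487 -0.308  0.182] [ 0.51  -0.31   0.178] 35
412 [ 0.545 -0.325  0.183] [ 0.511 -0.328  0.177] 35
418 [ 0.493 -0.342  0.183] [ 0.511 -0.345  0.177] 35
424 [ 0.514 -0.36   0.181] [ 0.495 -0.362  0.177] 22
430 [ 0.523 -0.381  0.174] [ 0.527 -0.382  0.172] 6
436 [ 0.532 -0.398  0.174] [ 0.527 -0.4    0.171] 6
442 [ 0.532 -0.415  0.175] [ 0.531 -0.418  0.17 ] 6
448 [ 0.529 -0.433  0.175] [ 0.531 -0.435  0.171] 6
454 [ 0.535 -0.452  0.172] [ 0.534 -0.453  0.171] 6
460 [ 0.541 -0.467  0.175] [ 0.534 -0.469  0.172] 6
466 [ 0.541 -0.486  0.173] [ 0.537 -0.488  0.17 ] 6
472 [ 0.533 -0.503  0.174] [ 0.537 -0.505  0.171] 6
478 [ 0.546 -0.629  0.003] None 0
```

View pics/a.png

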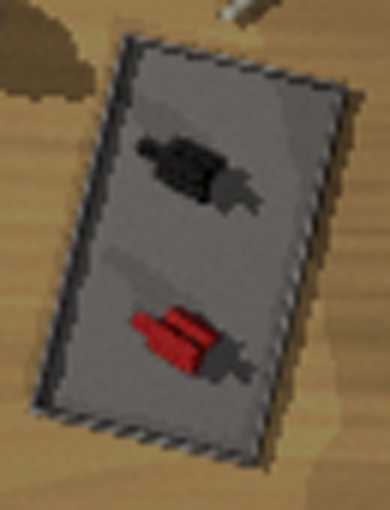

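View pics/b.png

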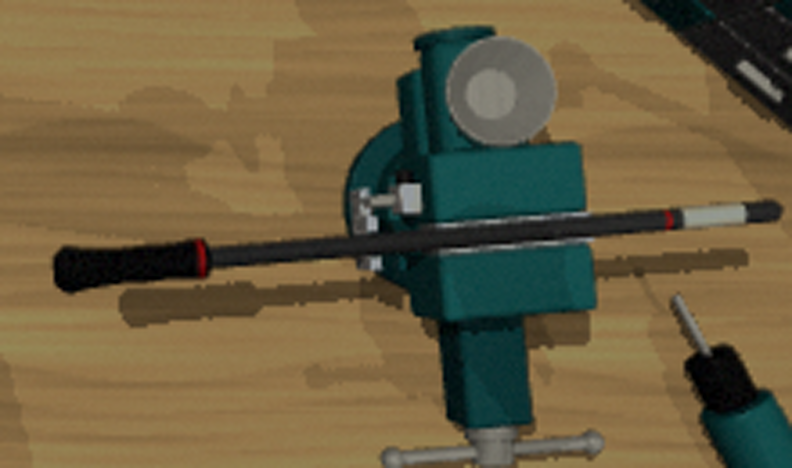

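The red clip lies with its nose towards about (+0.36, +0.93) in world axes. The pole runs along about (-0.094, 0.996), and its top is at z ≈ 0.172, so the axis is near 0.1625, which fits pole_ref ± 5 mm. Next I'll look from above the clip with the wrist camera.

```bash
cat >> h.py <<'E'
from scipy.spatial.transform import Rotation as Ro
def quat(xdir):  # tool x horizontal dir, tool z down
    x=np.array([xdir[0],xdir[1],0.]);x/=np.linalg.norm(x);z=np.array([0,0,-1.]);y=np.cross(z,x)
    return Ro.from_matrix(np.stack([x,y,z],1)).as_quat()
def T():
    s=r.read_state();M=np.eye(4);M[:3,:3]=Ro.from_quat(s['eef_rot']).as_matrix();M[:3,3]=s['eef_pos'];return M
E
python3 - <<'E'
from h import *
for sg in(1,-1):
    for n,p,d in(('clip',[.4735,.311,.2],(.36,.93)),('pole',[.50,-.11,.25],(-.094,.996)),('low',[.505,-.17,.2],(-.094,.996))):
        q=r.solve_ik(p,quat(sg*np.array(d))); print(sg,n,None if q is None else np.round(q,2))
r.reach([.4735,.311,.2],quat((.36,.93)))
command_gripper(.045,80)
M=T();im,d=snap('wrist','w1');C=cloud('wrist',d,M);np.save('pics/w1_c.npy',C)
print(r.read_state()['time_s'])
E
```

```text
1 clip [ 0.45  0.47  1.49 -0.    1.18  0.82]
1 pole [-0.37  0.32  1.57 -0.    1.25 -0.46]
1 low [-0.47  0.41  1.59 -0.    1.15 -0.56]
-1 clip [ 0.45  0.47  1.49 -0.    1.18 -2.33]
-1 pole [-0.37  0.32  1.57 -0.    1.25  2.68]
-1 low [-0.47  0.41  1.59 -0.    1.15  2.58]
3.575
```

View pics/w1.png

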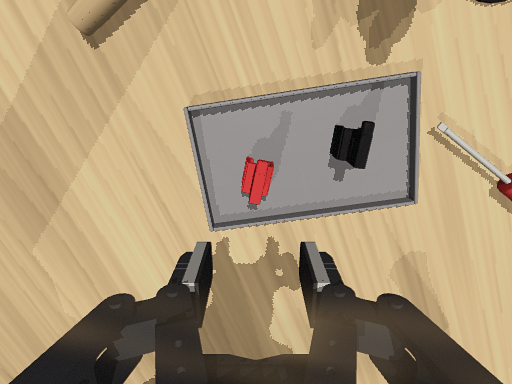

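```bash
python3 - <<'E'
from h import *
im=cv2.imread('pics/w1.png');C=np.load('pics/w1_c.npy')
cv2.imwrite('pics/w1z.png',cv2.resize(im[100:230,200:400],None,fx=4,fy=4,interpolation=cv2.INTER_CUBIC))
hsv=cv2.cvtColor(im,cv2.COLOR_BGR2HSV)
red=((hsv[...,0]<8)|(hsv[...,0]>172))&(hsv[...,1]>130)&(hsv[...,2]>50);red[:,420:]=0;red[:130]=0
P=C[red];print(len(P),P.min(0),P.max(0))
for lo,hi in((.015,.03),(.03,.036),(.036,.05),(.05,.056),(.056,.066)):
    Q=P[(P[:,2]>lo)&(P[:,2]<hi)]
    if len(Q)<5: continue
    (cx,cy),(w,h),a=cv2.minAreaRect((Q[:,:2]*1000).astype(np.float32))
    print(lo,hi,len(Q),np.round(Q.mean(0),4),'rect',cx,cy,w,h,a)
    print(np.round(cv2.boxPoints(((cx,cy),(w,h),a)),1).tolist())
E
```

```text
1078 [0.45016502 0.28806835 0.00352293] [0.50255449 0.38817692 0.31718857]
0.015 0.03 79 [0.4745 0.3124 0.0263] rect 472.85296630859375 307.63629150390625 29.66707992553711 26.36272430419922 57.1626091003418
[[453.70001220703125, 302.29998779296875], [475.8999938964844, 288.0], [492.0, 313.0], [469.79998779296875, 327.20001220703125]]
0.03 0.036 396 [0.4718 0.309  0.0326] rect 472.8126220703125 307.5223388671875 29.875900268554688 26.12128257751465 57.307125091552734
[[453.79998779296875, 302.0], [475.70001220703125, 287.8999938964844], [491.8999938964844, 313.0], [469.8999938964844, 327.1000061035156]]
0.036 0.05 24 [0.4698 0.3121 0.0441] rect 468.8489074707031 310.6932373046875 27.30512809753418 0.3546905517578125 57.00138473510742
[[461.29998779296875, 299.29998779296875], [461.6000061035156, 299.1000061035156], [476.3999938964844, 322.0], [476.1000061035156, 322.20001220703125]]
0.05 0.056 21 [0.475  0.3173 0.0538] rect 472.67828369140625 315.7716064453125 37.92732238769531 8.153120040893555 43.93342971801758
[[456.20001220703125, 305.5], [461.8999938964844, 299.70001220703125], [489.20001220703125, 326.0], [483.5, 331.8999938964844]]
0.056 0.066 498 [0.4757 0.3123 0.0586] rect 475.3841857910156 311.55914306640625 39.9864501953125 10.003087043762207 57.008514404296875
[[460.29998779296875, 297.5], [468.70001220703125, 292.1000061035156], [490.5, 325.6000061035156], [482.1000061035156, 331.1000061035156]]
```

View pics/w1z.png

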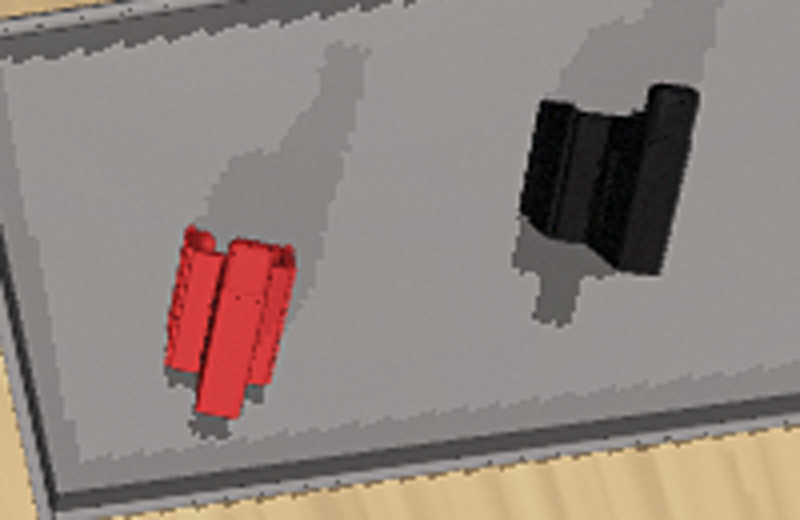

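The wrist depth fits: the fin top is 40×10 mm at z = 0.0586 (0.059 expected), the crown is 30×26 mm, and the nose offset of +4.8 mm lies along (0.545, 0.839). The clip origin is therefore about (0.4727, 0.3073). Now I'll grasp it with the fingertips about 3 mm above the crown.

```bash
python3 - <<'E'
from h import *
q=quat((.5446,.8387)); p=np.array([.4727,.3073])
r.reach([*p,.12],q)
print(r.move_straight([*p,.0615],speed=.06,max_force=10), T()[:3,3])
w=command_gripper(.0,80); s=r.read_state();print(w,s['grip_width'],s['contact_force'])
r.move_straight([*p,.16],speed=.15)
s=r.read_state();print(s['grip_width'],s['contact_force'],s['time_s'])
# view of the pole from hover
r.reach([.505,-.05,.34],quat((-.094,.996)))
M=T();im,d=snap('wrist','w2');C=cloud('wrist',d,M);np.save('pics/w2_c.npy',C)
print(r.read_state()['time_s'],r.read_state()['contact_force'])
E
```

```text
False [0.47297581 0.30743286 0.06187994]
False 0.008406754328981464 [-0.79788334 -0.15119597  3.64278306]
0.008078587658347252 [ 0.86588405 -0.4971892  -0.04430139] 6.3417
7.8833 [ 0.21662129 -0.17412942 -1.11124949]
```

View pics/w2.png

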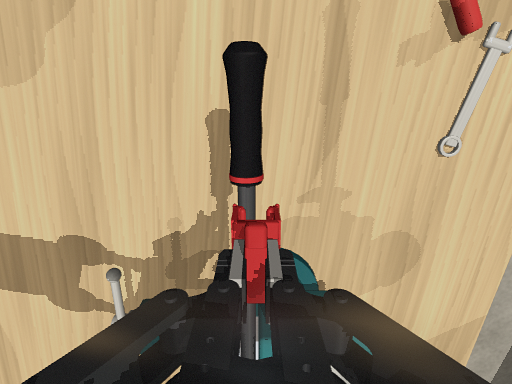

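The clip is held with its nose towards the grip; the fin is at about (257,270), and the pole and its red ring are at about (246,180). The stop is hidden, so I'll shift to see the bare stretch and measure the clip in the hand.

```bash
python3 - <<'E'
from h import *
r.reach([.505,-.20,.34],quat((-.094,.996)))
M=T();im,d=snap('wrist','w3');C=cloud('wrist',d,M);np.save('pics/w3_c.npy',C);np.save('pics/w3_M.npy',M)
print(r.read_state()['time_s'],M)
E
```

```text
8.5833 [[-9.34579287e-02  9.95623014e-01 -6.56154508e-04  5.05064002e-01]
 [ 9.95622721e-01  9.34585267e-02  9.48903940e-04 -1.99820920e-01]
 [ 1.00607383e-03 -5.64599740e-04 -9.99999335e-01  3.39521305e-01]
 [ 0.00000000e+00  0.00000000e+00  0.00000000e+00  1.00000000e+00]]
```

View pics/w3.png

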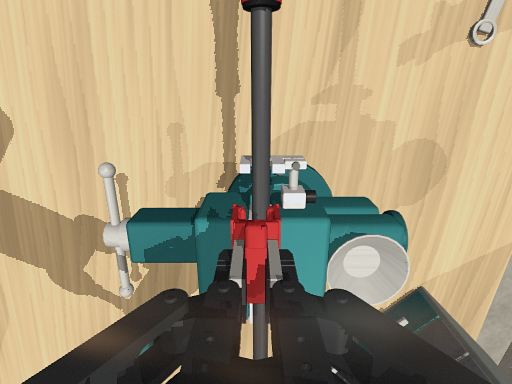

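The stop's yoke is at about rows 156–172, columns 240–307, and the bare stretch of pole runs up to row 10. Next I'll fit the pole line, the stop face, and the clip in the tool frame.

```bash
python3 - <<'E'
from h import *
C=np.load('pics/w3_c.npy');im=cv2.imread('pics/w3.png');M=np.load('pics/w3_M.npy')
# pole: rows 15..150
pts=[]
for v in range(15,152,3):
    seg=C[v,240:285]; m=(seg[:,2]>.14)&(seg[:,2]<.2)
    if m.sum()>5:
        Q=seg[m]; pts.append([ (Q[0,0]+Q[-1,0])/2,(Q[0,1]+Q[-1,1])/2, np.sort(Q[:,2])[-3:].mean(), np.linalg.norm(Q[0,:2]-Q[-1,:2])])
pts=np.array(pts);print(np.round(pts[::6],4))
A=np.polyfit(pts[:,1],pts[:,0],1);print('x=',A,'resid',np.std(pts[:,0]-np.polyval(A,pts[:,1])))
yd=np.array([A[0],1]);yd/=np.linalg.norm(yd);xd=np.array([yd[1],-yd[0]]);print('yd',yd)
o=np.array([np.polyval(A,-.3),-.3])
L=np.stack([(C[...,:2]-o)@xd,(C[...,:2]-o)@yd,C[...,2]],-1)
# stop pts
for v in range(150,180,2):
    print(v,[tuple(np.round(L[v,u]*1000,1).tolist()) for u in (243,248,276,284,290,302)])
print('ring',[ (v,np.round(L[v,262]*1000,1).tolist()) for v in range(0,20,3)])
top=L[(L[...,2]>.16)&(L[...,2]<.172)&(abs(L[...,0])<.03)&(abs(L[...,0])>.0105)&(L[...,1]>.09)&(L[...,1]<.2)]
print(len(top),np.percentile(top,[0,2,50,98,100],axis=0))
# vise jaws y extents
j=L[(L[...,2]>.17)&(L[...,2]<.19)&(abs(L[...,0])>.015)&(abs(L[...,0])<.06)&(L[...,1]<.09)]
print('jaws',np.percentile(j,[0,50,99,100],axis=0))
# pole circle fit
from scipy.optimize import least_squares
S=C[15:152,240:285].reshape(-1,3);l=L[15:152,240:285].reshape(-1,3)
k=(abs(l[:,0])<.008)&(l[:,2]>.15)&(l[:,2]<.2)&(l[:,1]<.24);l=l[k]
f=least_squares(lambda p:np.hypot(l[:,0]-p[0],l[:,2]-p[1])-.009,[0,.163]);print('circle',f.x,np.std(f.fun))
# clip in tool frame
hsv=cv2.cvtColor(im,cv2.COLOR_BGR2HSV)
red=((hsv[...,0]<8)|(hsv[...,0]>172))&(hsv[...,1]>130)&(hsv[...,2]>50);red[:190]=0;red[:,:215]=0;red[:,300:]=0
P=(C[red]-M[:3,3])@M[:3,:3]
for lo,hi in((-.005,.01),(.022,.034)):
    Q=P[(P[:,2]>lo)&(P[:,2]<hi)];(c,wh,a)=cv2.minAreaRect((Q[:,:2]*1000).astype(np.float32));print(len(Q),c,wh,a,np.median(Q[:,2]),np.percentile(Q,[2,98],axis=0).tolist())
E
```

```text
[[ 0.4951 -0.0627  0.1742  0.0165]
 [ 0.4964 -0.0759  0.1733  0.0168]
 [ 0.4978 -0.0896  0.1743  0.0171]
 [ 0.4993 -0.1038  0.1734  0.0175]
 [ 0.5002 -0.1187  0.1737  0.0167]
 [ 0.5017 -0.1341  0.1734  0.0171]
 [ 0.5033 -0.1499  0.1733  0.0175]
 [ 0.5054 -0.1663  0.1737  0.0168]]
x= [-0.09591024  0.48909841] resid 0.000248662523592386
yd [-0.09547214  0.9954321 ]
150 [(-23.7, 92.0, -1.5), (-16.2, 92.5, 1.0), (25.5, 92.1, -0.5), (37.2, 92.7, 2.2), (46.5, 91.8, -1.9), (64.3, 91.9, -1.3)]
152 [(-23.8, 88.9, -1.8), (-16.3, 89.1, -1.0), (25.6, 89.1, -0.8), (37.4, 89.3, 0.3), (46.5, 89.0, -0.7), (64.2, 89.2, 0.3)]
154 [(-23.8, 86.0, -1.2), (-16.3, 86.0, -1.2), (25.5, 86.4, 0.8), (37.6, 86.1, -0.6), (46.6, 85.9, -1.1), (64.3, 86.3, 0.6)]
156 [(-18.2, 112.3, 132.2), (-12.8, 112.5, 133.0), (17.0, 112.2, 131.9), (-4.3, 183.8, 456.8), (31.7, 112.7, 134.0), (44.7, 112.1, 131.7)]
158 [(-17.8, 112.4, 142.0), (-12.6, 112.3, 141.4), (16.4, 112.3, 141.9), (24.8, 112.0, 140.5), (31.0, 112.0, 140.4), (43.4, 112.1, 141.1)]
160 [(-17.5, 112.2, 150.2), (-12.4, 112.4, 151.0), (15.8, 112.3, 151.0), (24.2, 1
[... 1711 characters left out ...]
3052899  0.03524689  0.17947667]
 [ 0.05943668  0.06079838  0.18100756]
 [ 0.05996344  0.06159662  0.18160054]]
circle [-1.06266175e-05  1.64369911e-01] 0.0006118144053493397
1634 (6.391332626342773, -1.893308162689209) (39.9636344909668, 9.994050979614258) 1.5683857202529907 0.003425727172519051 [[-0.012357495431854097, -0.006019421780957416, 0.0013706063706116452], [0.02566663116617239, 0.0028910242378233217, 0.007049336971645983]]
629 (7.867249011993408, -1.4347305297851562) (16.90304946899414, 26.399520874023438) 0.300981342792511 0.029778274954732908 [[0.0016224551473732053, -0.014479454826038555, 0.028464073456858557], [0.016001707322533275, 0.011504330792058847, 0.033322779029863074]]
```

The measurements agree with what is given: the stop's face is at s ≈ 112.5 mm, cheek tops at 0.1677 (pole_ref + 5), jaws' side at 61.6 mm, and pole axis z ≈ 0.1644. In the hand, the fin shows about 1.9 mm off the tool axis in y. That is probably calibration error, since the jaws centre it, and the top camera also puts the pole +1.5 mm over. I'll hover with that correction and check it with both cameras.

```bash
cat >> h.py <<'E'
yd=np.array([-.09547,.99543]);xd=np.array([yd[1],-yd[0]]);o=np.array([.51787,-.3])
Q0=quat(yd)
def tp(s,x,z): return [*(o+s*yd+x*xd),z]
def loc(P): return np.stack([(P[...,:2]-o)@xd,(P[...,:2]-o)@yd,P[...,2]],-1)
def redmask(im):
    hsv=cv2.cvtColor(im,cv2.COLOR_RGB2HSV);return ((hsv[...,0]<8)|(hsv[...,0]>172))&(hsv[...,1]>130)&(hsv[...,2]>50)
E
python3 - <<'E'
from h import *
r.reach(tp(.16,.0018,.26),Q0)
r.move_straight(tp(.16,.0018,.233),speed=.08)
M=T();im,d=snap('wrist','w4');L=loc(cloud('wrist',d,M));im2,d2=snap('top','t4');L2=loc(cloud('top',d2));im3,d3=snap('scene','s4')
print(r.read_state()['time_s'],loc(M[:3,3]),r.read_state()['contact_force'])
k=redmask(im)&(L[...,2]>.15)&(L[...,2]<.3)&(L[...,1]<.2)
P=L[k]
for lo,hi in((.21,.24),(.195,.208)):
    q=P[(P[:,2]>lo)&(P[:,2]<hi)];c=cv2.minAreaRect((q[:,:2]*1000).astype(np.float32));print(len(q),c,np.median(q[:,2]))
k=redmask(im2)&(L2[...,2]>.15)&(L2[...,1]<.22)&(L2[...,1]>.1); print('top',L2[k].mean(0),len(L2[k]))
cv2.imwrite('pics/t4z.png',cv2.resize(im2[150:260,260:440,::-1],None,fx=4,fy=4,interpolation=cv2.INTER_CUBIC))
cv2.imwrite('pics/s4z.png',cv2.resize(im3[120:220,80:270,::-1],None,fx=4,fy=4,interpolation=cv2.INTER_CUBIC))
for a,b in((.185,.235),):
    l=L2[(abs(L2[...,0])<.02)&(L2[...,2]>.15)&(L2[...,2]<.185)&(L2[...,1]>a)&(L2[...,1]<b)];print('pole top',len(l),l.mean(0))
    l=L[(abs(L[...,0])<.02)&(L[...,2]>.15)&(L[...,2]<.185)&(L[...,1]>a)&(L[...,1]<b)];print('pole wrist',len(l),(l.min(0)+l.max(0))/2,l.max(0))
E
```

```text
9.7083 [0.00207158 0.15939988 0.23360441] [ 0.40618317 -0.48453498 -0.37126864]
1641 ((2.7443346977233887, 165.575927734375), (40.39949417114258, 16.287466049194336), 85.55450439453125) 0.2301799959433621
666 ((0.7101297378540039, 166.89898681640625), (17.684085845947266, 26.570465087890625), 89.20641326904297) 0.20365195575280698
top [0.00168763 0.17487172 0.21007927] 61
pole top 102 [0.00085098 0.20967017 0.1708805 ]
pole wrist 2566 [-5.99738633e-06  2.09998645e-01  1.69213998e-01] [0.00903242 0.23497911 0.17546048]
```

View pics/w4.png

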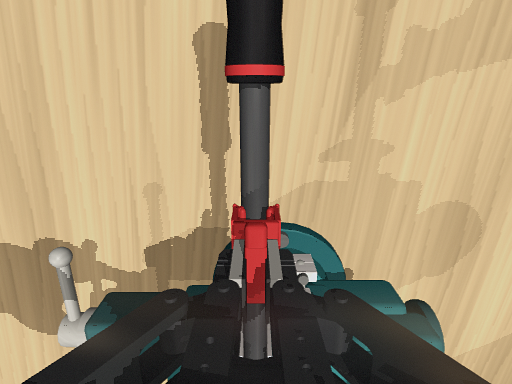

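View pics/s4z.png

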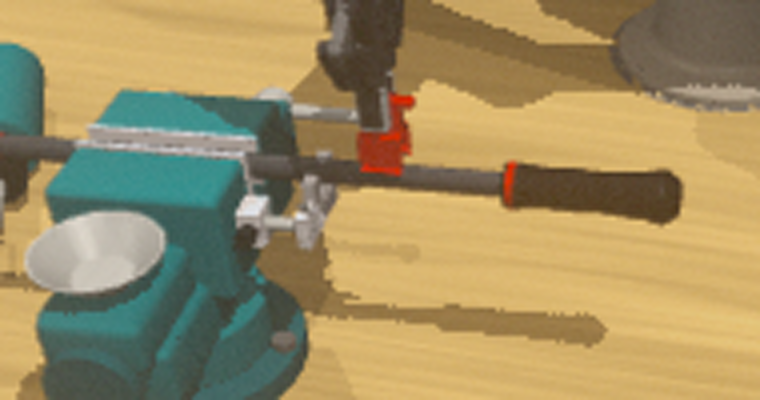

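The clip hangs over the bare stretch with its nose to the grip. Its crown is about 0.7 mm off the pole line in both cameras, so I'll trim 0.6 mm and then push down in small steps, logging the force.

```bash
python3 - <<'E'
from h import *
x=.0012
r.move_straight(tp(.16,x,.229),speed=.05); r.hold(.2)
f0=np.array(r.read_state()['contact_force']);print('f0',f0,T()[2,3])
z=.229;log=[];seen=0
while z>.199:
    z-=.0007
    hit=r.move_straight(tp(.16,x,z),speed=.012,max_force=12)
    s=r.read_state();f=np.array(s['contact_force'])-f0
    R=Ro.from_quat(s['eef_rot']).as_matrix()
    log.append(f[2]);print(round(z,4),round(s['eef_pos'][2],4),np.round(f,1),np.round(s['torque'],2),round(s['grip_width']*1e3,1),hit)
    seen=max(seen,f[2])
    if f[2]>17.5 or (hit): print('stop');break
    if z<.214 and f[2]>9 and min(log)<-1: print('home');break
print(s['time_s'])
E
```

```text
f0 [ 0.17157206  0.01707086 -0.22352065] 0.22906210437375069
0.2283 0.2283 [-0.2 -0.2 -0.5] [ 0.01  0.03 -0.06] 8.3 False
0.2276 0.2276 [-0.1  0.2  0.2] [-0.02  0.03  0.03] 8.5 False
0.2269 0.2268 [-0.4 -0.1 -0.3] [-0.02  0.02 -0.01] 7.9 False
0.2262 0.2262 [-0.8 -0.   0.5] [-0.04  0.   -0.03] 8.6 False
0.2255 0.2255 [-0.1 -0.5 -0.4] [-0.02 -0.05  0.04] 8.0 False
0.2248 0.2247 [0.8 0.  0.1] [ 0.05  0.01 -0.01] 8.7 False
0.2241 0.2241 [ 0.1  0.3 -0.1] [-0.01  0.05  0.03] 8.5 False
0.2234 0.2233 [ 0.6  0.1 -1.1] [ 0.02 -0.03  0.03] 8.3 False
0.2227 0.2227 [ 0.3  0.3 -0.1] [-0.05 -0.01 -0.01] 8.6 False
0.222 0.2222 [0.9 0.4 1.2] [-0.01 -0.12  0.02] 8.2 False
0.2213 0.2217 [ 0.6 -0.4  3.7] [ 0.07 -0.03 -0.04] 8.2 False
0.2206 0.2211 [-0.1  0.2  5.9] [0.02 0.02 0.02] 8.4 False
0.2199 0.2206 [-0.5  0.7  7.6] [0.   0.05 0.  ] 7.9 False
0.2192 0.2201 [-0.6  0.6  7.9] [0.07 0.13 0.05] 8.4 False
0.2185 0.2196 [-0.1  0.4  9.6] [0.09 0.16 0.06] 8.2 False
0.2178 0.2189 [-0.7  0.7  8.9] [ 0.06  0.08 -0.01] 8.6 False
0.2171 0.2184 [-1.1  0.6 10.1] [0.1  0.21 0.01] 8.3 False
0.2164 0.2176 [-1.4 -0.1
[... 313 characters left out ...]
0.14  0.07  0.04] 8.7 False
0.2122 0.2123 [ 1.1 -2.4  2.3] [-0.29 -0.22  0.03] 7.9 False
0.2115 0.2111 [ 2.4 -2.3 -0.7] [-0.3  -0.27  0.03] 8.5 False
0.2108 0.2103 [ 2.5 -2.3 -2.7] [-0.26 -0.5  -0.  ] 8.2 False
0.2101 0.2097 [ 2.5 -1.  -4. ] [-0.16 -0.52  0.01] 7.9 False
0.2094 0.2092 [ 2.4 -0.2 -4.7] [-0.04 -0.54 -0.06] 8.3 False
0.2087 0.2086 [ 1.7  1.3 -3.6] [ 0.08 -0.46  0.02] 8.4 False
0.208 0.208 [ 1.4  0.2 -3.2] [ 0.1  -0.4  -0.03] 8.7 False
0.2073 0.2076 [0.4 0.7 0.1] [ 0.19 -0.25  0.  ] 8.2 False
0.2066 0.2072 [0.  1.8 4.2] [ 0.33 -0.01 -0.01] 8.3 False
0.2059 0.2069 [-1.1  3.   8.6] [0.42 0.25 0.01] 7.9 False
0.2052 0.2067 [-2.3  3.1 11.6] [ 0.5   0.4  -0.01] 8.3 False
home
18.6583
```

The force curve matches: landing at 0.222, a peak of 10.6 N, a pull-in of −4.7 N, then the crown bearing at 0.207. I'll relax the push and check that it is home. Then I'll slide towards the stop.

```bash
python3 - <<'E'
from h import *
x=.0012;z=.2072;f0=np.array([.17,.02,-.22])
r.move_straight(tp(.16,x,z),speed=.02); r.hold(.4)
s=r.read_state();print(np.round(np.array(s['contact_force'])-f0,1),s['torque'],s['eef_pos'],loc(np.array(s['eef_pos'])))
im3,d3=snap('scene','s5');cv2.imwrite('pics/s5z.png',cv2.resize(im3[120:220,80:270,::-1],None,fx=4,fy=4,interpolation=cv2.INTER_CUBIC))
M=T();im,d=snap('wrist','w5')
S=.16
while S>.136:
    S-=.002
    hit=r.move_straight(tp(S,x,z),speed=.03,max_force=12)
    s=r.read_state();f=np.array(s['contact_force'])-f0;fy=f[:2]@yd
    print(round(S,4),np.round(loc(np.array(s['eef_pos'])),4),'fy',round(fy,1),'fx',round(f[:2]@xd,1),'fz',round(f[2],1),hit)
    if hit or fy>12: break
print(s['time_s'])
E
```

```text
[0.7 2.5 4. ] [ 0.23872423 -0.1644823   0.02621304] [ 0.50388538 -0.14062915  0.20730181] [0.00129442 0.15997763 0.20730181]
0.158 [0.0013 0.1581 0.2072] fy 3.3 fx 1.0 fz 4.9 False
0.156 [0.0013 0.156  0.2072] fy 3.9 fx 0.1 fz 5.4 False
0.154 [0.0013 0.154  0.2073] fy 3.3 fx 1.1 fz 5.3 False
0.152 [0.0013 0.1519 0.2073] fy 2.6 fx 1.7 fz 5.3 False
0.15 [0.0013 0.15   0.2073] fy 4.2 fx 1.4 fz 5.4 False
0.148 [0.0013 0.1479 0.2073] fy 3.5 fx 0.9 fz 5.1 False
0.146 [0.0013 0.1459 0.2073] fy 3.4 fx 1.3 fz 5.6 False
0.144 [0.0013 0.1439 0.2073] fy 3.4 fx 1.9 fz 5.0 False
0.142 [0.0013 0.142  0.2073] fy 3.7 fx 1.6 fz 6.2 False
0.14 [0.0013 0.1399 0.2074] fy 3.0 fx 1.8 fz 6.3 False
0.138 [0.0013 0.138  0.2073] fy 3.8 fx 1.5 fz 4.8 False
0.136 [0.0013 0.136  0.2073] fy 2.5 fx 1.5 fz 6.8 False
22.4083
```

View pics/s5z.png

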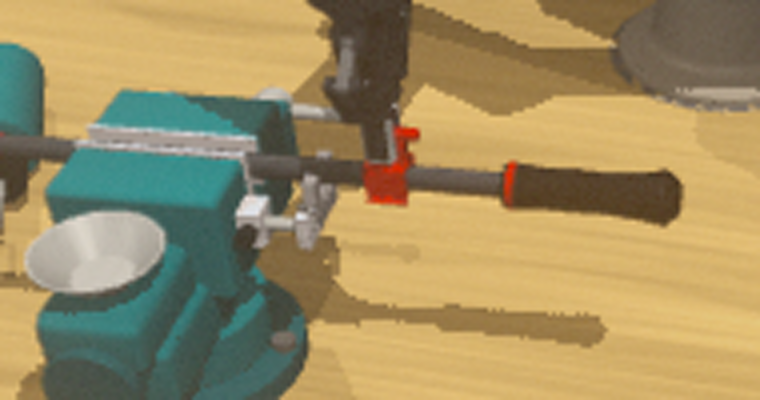

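View pics/w5.png

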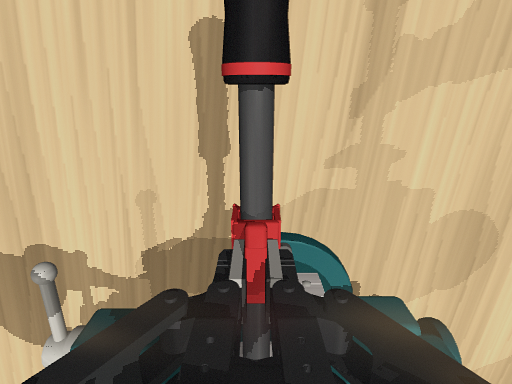

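The clip straddles the pole with its feet below it and slides with about 3.4 N. Now I'll take fine steps to the stop.

```bash
python3 - <<'E'
from h import *
x=.0012;z=.2074;f0=np.array([.17,.02,-.22]);S=.136
while S>.118:
    S-=.0005
    hit=r.move_straight(tp(S,x,z),speed=.01,max_force=9)
    s=r.read_state();f=np.array(s['contact_force'])-f0;fy=f[:2]@yd
    print(round(S,4),np.round(loc(np.array(s['eef_pos'])),4)[1:],'fy',round(fy,1),'fx',round(f[:2]@xd,1),'fz',round(f[2],1),hit)
    if hit or fy>11.5: break
r.hold(.4);s=r.read_state();f=np.array(s['contact_force'])-f0;print('held',f[:2]@yd,f, s['torque'])
print(s['time_s'],s['grip_width'])
E
```

```text
0.1355 [0.1356 0.2074] fy 3.9 fx 2.5 fz 5.4 False
0.135 [0.135  0.2074] fy 4.7 fx 1.7 fz 4.8 False
0.1345 [0.1345 0.2074] fy 3.8 fx 2.5 fz 5.0 False
0.134 [0.1339 0.2074] fy 4.0 fx 0.5 fz 5.1 False
0.1335 [0.1334 0.2074] fy 3.7 fx 2.0 fz 5.4 False
0.133 [0.1329 0.2074] fy 4.0 fx 2.4 fz 5.3 False
0.1325 [0.1325 0.2074] fy 4.2 fx 2.1 fz 5.8 False
0.132 [0.1319 0.2074] fy 3.8 fx 2.1 fz 5.4 False
0.1315 [0.1315 0.2074] fy 4.7 fx 2.8 fz 5.6 False
0.131 [0.131  0.2074] fy 2.5 fx 2.2 fz 5.2 False
0.1305 [0.1305 0.2074] fy 3.7 fx 3.2 fz 5.7 False
0.13 [0.13   0.2075] fy 5.0 fx 1.9 fz 6.0 False
0.1295 [0.1295 0.2074] fy 4.6 fx 1.1 fz 6.0 False
0.129 [0.129  0.2074] fy 3.2 fx 3.0 fz 5.4 False
0.1285 [0.1285 0.2074] fy 4.2 fx 2.4 fz 5.4 False
0.128 [0.1279 0.2075] fy 3.6 fx 2.7 fz 4.8 False
0.1275 [0.1275 0.2074] fy 3.6 fx 2.5 fz 5.6 False
0.127 [0.127  0.2074] fy 4.2 fx 2.0 fz 5.8 False
0.1265 [0.1267 0.2074] fy 4.3 fx 2.1 fz 6.3 False
0.126 [0.1266 0.2075] fy 7.4 fx 2.0 fz 6.8 False
0.1255 [0.1265 0.2074] fy 8.0 fx 2.3 fz 6.1 False
0.125 [0.1264 0.2075] fy 10.0 fx 2.8 fz 8.3 False
0.1245 [0.1263 0.2074] fy 10.5 fx 2.2 fz 7.6 False
0.124 [0.1262 0.2074] fy 12.2 fx 3.6 fz 8.4 False
held 11.923878930469721 [ 1.53126458 12.12548221  8.58804184] [ 2.28298822 -0.31682486 -0.03334411]
28.8083 0.008003899994489697
```

The stop is felt at s = 0.1265, pressing about 8 N above the sliding force. I'll relax the push, open, retreat straight up, and look.

```bash
python3 - <<'E'
from h import *
x=.0012;z=.2074;f0=np.array([.17,.02,-.22])
r.move_straight(tp(.1262,x,z),speed=.01);r.hold(.2)
s=r.read_state();f=np.array(s['contact_force'])-f0;print('relaxed',f)
command_gripper(.045,30)
r.hold(.2);s=r.read_state();f=np.array(s['contact_force'])-f0;print('open',f,s['grip_width'])
print(r.move_straight(tp(.1262,x,.30),speed=.1,max_force=10))
r.reach(tp(.12,x,.34),Q0)
M=T();im,d=snap('wrist','w6');L=loc(cloud('wrist',d,M));im3,d3=snap('scene','s6')
print(r.read_state()['time_s'])
cv2.imwrite('pics/s6z.png',cv2.resize(im3[120:220,80:270,::-1],None,fx=4,fy=4,interpolation=cv2.INTER_CUBIC))
P=L[redmask(im)&(L[...,2]>.12)&(L[...,2]<.3)&(L[...,1]<.2)&(abs(L[...,0])<.05)]
for lo,hi in((.197,.215),(.172,.184)):
    q=P[(P[:,2]>lo)&(P[:,2]<hi)]
    if len(q)>5:print(len(q),cv2.minAreaRect((q[:,:2]*1000).astype(np.float32)),np.median(q[:,2]))
l=L[(L[...,2]>.165)&(L[...,2]<.17)&(L[...,0]<-.011)&(L[...,0]>-.025)&(L[...,1]<.13)&(L[...,1]>.09)];print('stop',np.percentile(l,[1,99],axis=0))
E
```

```text
relaxed [1.55614777 5.70849381 5.88496674]
open [ 0.17765496 -0.41938526  0.2400709 ] 0.04482714385737489
False
31.475
546 ((-0.4494514465332031, 133.05027770996094), (39.24279022216797, 9.574637413024902), 89.6419448852539) 0.20419407769028367
511 ((-0.24752330780029297, 128.07418823242188), (29.357891082763672, 26.378154754638672), 89.64944458007812) 0.17804541747913963
stop [[-0.01990996  0.10367959  0.16527037]
 [-0.01102138  0.11257385  0.1690878 ]]
```

View pics/w6.png

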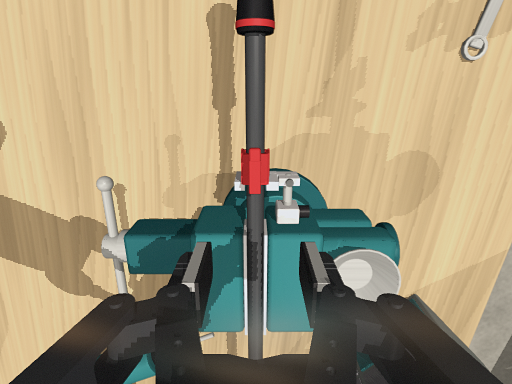

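View pics/s6z.png

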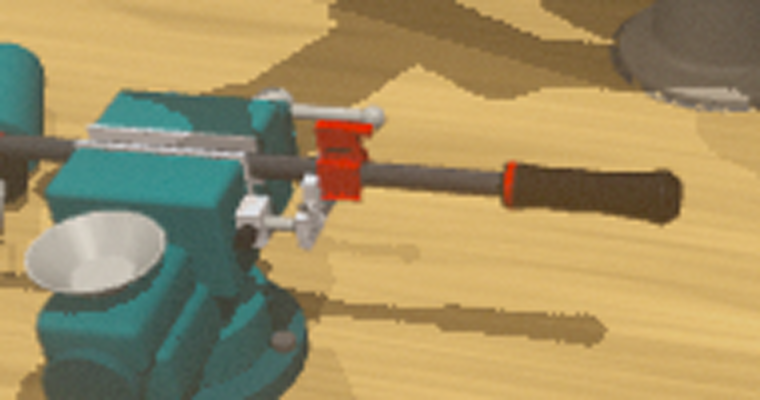

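The clip stands upright and home: its origin is at z ≈ 0.164, 15.5 mm from the stop's face and 0.3 mm off the line, with the nose towards the grip. The gripper is clear, so I'm handing in.

```bash
python3 -c "
from h import *
print(r.finish_job(), r.read_state()['time_s'])"
```

```text
the job is handed in; nothing more can be done
the job is handed in; nothing more can be done
```

The red clip is snapped onto the pole, pressed up against the work stop and released there upright. I handed the job in at about 31.5 s of the 61 s; no verdict is reported.

- **Snapping on:** the nibs landed about 14 mm above home. The push peaked at 10.6 N, pulled in at −4.7 N, then bore on the crown at 11.6 N.
- **Sliding and stop:** it slid along with about 3 to 5 N. At the stop the wrist force reached about 12 N, so roughly 8 N was on the stop, and I eased off before opening the gripper.
- **Final position (wrist camera, after release):**
  - The clip's origin is 15.5 mm from the stop's face, where touching would be 15 mm.
  - It is about 0.3 mm off the pole's line.
  - Its height is about 0.164 m, 1 mm above pole_ref.
  - It stands upright with its nose towards the grip, and the gripper is clear.
- **Disagreement found:** the wrist camera showed the clip about 2 mm off sideways in the hand, and the top camera put the pole about 1.5 mm over. I took this as calibration error and corrected for it. After the correction, the clip and the pole line agreed within 1 mm.
- **Not measured directly:** the distance between the feet. I judged that the arms had closed from the snap force curve and from the crown sitting at home height.

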